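# Move a freshly sprayed cover from the drying rack to the curing lamp with a lifter

### The job

The red cover in the drying rack has just been sprayed and its coat is still wet, so the gripper must not touch it: pick up the lifter, slide its blade under the red cover, lift it out of its bay, carry it level and lower it gently, squarely and centred, onto the two rails of the rest in front of the curing lamp. Then draw the lifter out and lay it back flat on the bench, let go. Leave the other two covers and everything else on the bench as they are.

Things in the scene. Friction and masses are not known exactly. Their poses are not given: they have to be found in the camera images.
- rack: Fixed grey drying rack, 130 mm deep (x), 358 wide (y). Origin: centre of its underside on the bench; open front faces its -x, towards the robot. Three bays (centres y = -118, 0, +118 mm) parted by 4 mm walls, tops z = 78; rear wall inner face x = +61, top z = 96. One cover lies level in each bay; which colour is where varies.
- rack_rails (a point): Middle of the rack's middle bay at rail-top height, 60 mm above the bench; axes as the rack. Each bay has a bare floor at 12 mm above the bench and two level rails along x, 6 mm wide, 36 mm either side of the bay's centre line, x from -59 to +59 mm; the covers lie across them. The space between the rails, below the cover, is 66 mm wide, 48 high and open in front.
- red_cover: Red sprayed cover with a round raised middle (48 mm across, 3 high): flat plate 84 mm (x) by 96 (y) by 5, 0.10 to 0.16 kg. Origin: centre of its underside; z up. It lies in one bay of the rack, its x along the rack's x within 0.05 rad. Wet on top and edges: not to be touched by the gripper. The underside is bare; the lifter may touch it.
- grey_cover: Grey cover with three ribs, same size and axes, in another bay of the rack. To be left alone.
- blue_cover: Blue cover with a square raised middle, same size and axes, in another bay of the rack. To be left alone.
- lifter: Loose cranked spatula, 0.22 kg. Steel blade along +x from x = 0 to 120 mm, 42 wide, 4 thick, underside z = 0; black grip 24 wide (y), z = 40 to 64, x = -84 to +20, orange rear end; two neck bars join them (foremost at x = 30, by the blade). Origin: under the grip point, level with the blade's underside. Starts flat on the bench on its blade and stays flat if let go there; centre of mass x = 38.
- lifter_grip (a point): Point to take the lifter by: middle of the grip's section, 52 mm above the lifter's origin; the fingers close along the lifter's y on 24 mm.
- lifter_tip (a point): Front end of the lifter's blade, on its underside, 120 mm ahead of the origin.
- rest: Fixed curing rest, blue base 120 mm wide (y), x from -75 to +165, top z = 12. Origin: on the bench under the middle of the rails; front faces its -x, towards the robot. Two level steel rails along x, 6 mm wide, at y = +-36, tops z = 60, x from -68 to +68; the space between them is 66 wide, 48 high, open in front. End plate x = 72 to 76, top z = 68 mm.
- rest_rails (a point): Middle of the two rails of the rest, at the height of their tops (60 mm); axes as the rest. The cover's origin belongs here, its x along the rails either way round.
- lamp (a point): Middle of the face of the tilted yellow infrared lamp at the rear of the rest, 118 mm behind and 115 mm above the rest's origin. The head (80 x 130 x 40 mm) spans x = 98 to 170 mm and z = 70 to 165 mm of the rest, on two posts at x = 140 mm.
- tin: Paint tin with a red label, 84 mm across, 105 mm high, right-hand side of the bench. Bystander.
- mixing_cup: White plastic mixing cup, 80 mm across, 100 mm high, left-hand side. Bystander.
- tape: Yellow roll of tape lying flat, 94 mm across, 24 mm high, in front of the right part of the rack. Bystander.
- paddle: Wooden stirring paddle, 200 x 22 x 5 mm, lying flat at the front left. Bystander.
- thinner: Blue bottle, 72 mm across, 170 mm high, at the left front. Bystander.
- brush: Flat brush, about 0.2 m long, lying at the front right. Bystander.
Things that resemble listed ones, but are neither listed nor needed, are in the scene too. Several things have the shape of the lifter; the one meant has the colours described above.

How it is judged (in metres and radians):
On the way, in this order (a step that is already met when the one before it is completed fails the run):
1. the red cover is borne by the lifter, clear of the rack (over 15 mm above its rails) (z of red_cover in the frame of rack above 0.075 m and contact force between lifter and red_cover above 0.3 N and contact force between rack and red_cover below 0.1 N), for 0.3 s.
2. the red cover lies on the rest's rails, no longer borne by the lifter (x of red_cover in the frame of rest_rails between -0.025 and 0.025 m and y of red_cover in the frame of rest_rails between -0.02 and 0.02 m and z of red_cover in the frame of rest_rails between -0.004 and 0.004 m and angle between the x axis of red_cover and the x axis of rest, either way round below 0.2 rad and angle between red_cover's own z axis and vertical below 0.08 rad and contact force between rest and red_cover above 0.3 N and contact force between lifter and red_cover below 0.1 N), for 0.2 s.
At the end, for the whole second after the job is handed in: The red cover lies flat and at rest on both rails of the rest, its centre within 25 mm along and 20 mm across of the rails' middle, within 0.2 rad of square; the lifter no longer touches it and lies flat on the bench (within 0.08 rad and 6 mm), let go and at rest (all of step 2 and linear speed of each of red_cover, lifter below 0.02 m/s and height (world z) of lifter below 0.006 m and angle between lifter's own z axis and vertical below 0.08 rad).
It fails at once if the gripper or arm touches the wet red cover (contact force between any of the fingers, the arm and red_cover above 0.3 N).
It fails at once if the red cover is tipped by more than 0.35 rad (angle between red_cover's own z axis and vertical above 0.35 rad).
It fails at once if the red cover is dropped or banged onto the rest (faster than 0.35 m/s within 30 mm above its rails) (horizontal distance between red_cover and rest_rails below 0.06 m and z of red_cover in the frame of rest_rails below 0.03 m and linear speed of red_cover above 0.35 m/s).
It fails at once if one of the other covers is shifted by more than 12 mm (distance of any of grey_cover, blue_cover from where it was at the start of the episode above 0.012 m).
It fails at once if something else on the bench is shifted by more than 25 mm (distance of any of tin, mixing_cup, tape, paddle, thinner, brush from where it was at the start of the episode above 0.025 m).
It also fails if it takes over 72 s, if anything falls off the work surface, if the arm or the gripper's body presses on something with over 40 N, if the wrist force passes 120 N, or if a joint passes its speed limit or range.

### The arm

A 7-joint arm with a two-finger parallel gripper is mounted at the origin on the work surface. World frame = base frame: x ahead of the robot, y to its left, z up, the work surface at z = 0. Lengths are in m, angles in degrees, forces in N, time in s.
With the tool pointing down it reaches from about 0.4 to 0.9 m from the base axis. Payload 5.5 kg.
Tool frame: the origin (TCP) lies at the very end of the fingers, on their centre line; the grasp point (between the pads) lies 19 mm behind it; z points along the fingers, y is the line along which they close (so a half turn about z gives the same grasp; the last joint's range is limited). The gripper opens to 85 mm and grips with 20 to 120 N. Pads are 22 mm wide; open, the fingers measure 114 mm over their backs; the gripper's body (76 mm by 85 mm) begins 54 mm behind the grasp point. The pads swing forward as they close: fully open they stand 13 mm farther back than shut.
Start: joints at [-48.805, 28.699, -24.465, 88.831, 12.651, 65.22, -12.049], TCP at [0.286, 0.584, 0.231] pointing down, gripper open.
Joint ranges: [-164.97, 164.97], [-17.58, 116.51], [-87.97, 89.64], [11.32, 138.91], [-80.73, 260.73], [10.89, 115.49], [-147.41, 147.41]. Speed limits (degrees/s): [147.25, 147.25, 180, 180, 180, 180, 180].

### API

Orientations are given as [roll, pitch, yaw] about the fixed x, y, z axes, in that order (R = Rz(yaw) Ry(pitch) Rx(roll)).
In Python, from rig import env gives the robot as it stands.
- The arm moves only by the tool drive_tool, never from a script. Its argument "targets" is one flat list of numbers, 7 for each row, row after row: the shift along the tool's x, y, z in m, then the turn, a rotation vector about the tool's x, y, z in degrees, then the opening, from 0 (shut) to 1 (fully open). A call has exactly 10 rows; each row is the pose to reach, as a shift and turn from the pose commanded when the call began, along the tool's axes at that moment; what a row does not reach only later rows make up. A row lasts 1/10 s, in which the tool goes at most 50 mm and 8.59 degrees, less where a joint would pass 70% of its speed; a pose out of reach is approached as far as the arm can. A call with a gripper value outside its range is refused whole. The fingers move at their own pace and stop on an object; "squeeze" is the grip in N (left out, the last holds). Time passes only in rows, so rows that repeat a pose let the fingers close, or fill a call up. It gives the time, the measured TCP pose, the force, the opening and the grip force at its end, in the units of the state.
- env.read_state(): the state, without advancing time (a new reading comes with each control period).
- env.capture(name): name is "scene" or "top" or "wrist"; returns (picture, depth): 480x640x3 uint8, red, green, blue; 480x640 float32, m along the optical axis (not along the pixel's ray), 0 where there is no reading.
- env.get_calibration(name): a dict with "vertical_fov" (degrees; the focal length in pixels is half the picture's height over the tangent of half this angle, whatever the lens; pixels are square), "cx", "cy" (the principal point, pixels), "pose" (4x4, takes a point from camera to world coordinates). Camera axes: x right, y down, z forward; pixel columns grow to the right and rows downward; lengths in m; the calibration is good to about 2 mm. The wrist camera is an equidistant fisheye: a pixel r from the principal point sees the ray r / f radians off the axis. A picture is of the moment at which its call begins: read the wrist's pose just before it. get_calibration takes no time and is no camera call; for the wrist camera it gives the pose at the moment of the call.
- env.finish_job(): hands the job in; it is judged then, once.
The state is a dict: "t": time; "qpos": joint angles; "qd": joint speeds; "joint_efforts": joint torques, N m; "ee_pos": TCP position; "ee_rot": TCP orientation; "ft_force": force on the tool from outside, world axes, zero at the start; "wrist_torque": the same for the moment, N m; "grip_width": finger opening in m; "finger_force": force on a finger pad.
Only numpy, scipy, OpenCV 4.12 (cv2) and the standard library are available. Lean on these libraries where they do the work, as an engineer would, in place of code of your own. Each camera call takes 0.05 s, during which the arm holds its last target. There are 200 camera calls.

## Working session

There is one attempt and no reset: what is moved stays moved. The work goes in short steps, Python scripts to look and compute and a tool call to move; the robot and the scene stay as the last step left them, time stands still between calls to the robot, and variables do not carry over. Pictures are saved under pics/ and viewed, at most 12 in all, crops included, and the job is handed in when it is done.

Besides the shell and the picture viewer there is one more tool, called after "Emit:" by a JSON object that holds its "op" and its "data", one argument or row to a line. drive_tool: Moves the arm, as the interface text tells. Its arguments: {"type":"object","properties":{"targets":{"type":"array","items":{"type":"number"}},"squeeze":{"type":"number"}},"required":["targets"]}

```bash
ls; mkdir -p pics
cat > h.py <<'E'
import numpy as np, cv2
from rig import env
from scipy.spatial.transform import Rotation as R
def cap(n,tag):
    c=env.get_calibration(n); im,d=env.capture(n)
    cv2.imwrite(f'pics/{tag}.png',im[:,:,::-1]); np.savez(f'pics/{tag}.npz',im=im,d=d,P=c['pose'],k=[c['vertical_fov'],c['cx'],c['cy']],fish=n=='wrist')
def load(tag): return np.load(f'pics/{tag}.npz')
def ray(z,u,v):
    fov,cx,cy=z['k']; f=240/np.tan(np.radians(fov/2)); x=(np.asarray(u,float)-cx)/f; y=(np.asarray(v,float)-cy)/f
    if z['fish']:
        r=np.hypot(x,y)+1e-9; return np.stack([x/r*np.sin(r),y/r*np.sin(r),np.cos(r)],-1)
    return np.stack([x,y,np.ones_like(x)],-1)
def onplane(z,u,v,h):
    d=ray(z,u,v)@z['P'][:3,:3].T; o=z['P'][:3,3]; return o+d*((h-o[2])/d[...,2])[...,None]
def bydepth(z,u,v):
    u=np.asarray(u);v=np.asarray(v); d=ray(z,u,v); d=d/d[...,2:]*z['d'][v,u][...,None]
    return d@z['P'][:3,:3].T+z['P'][:3,3]
E
python3 - <<'E'
from h import *
for n in('scene','top'): cap(n,n); z=load(n); print(n,z['k'],z['P'].round(3).tolist(),(z['d']>0).mean())
print(env.read_state())
E
```

```text
pics
scene [ 49.38922642 324.72841829 229.86169694] [[0.528, 0.568, -0.632, 1.39], [0.849, -0.344, 0.4, -0.55], [0.01, -0.748, -0.664, 1.077], [0.0, 0.0, 0.0, 1.0]] 0.99318359375
top [ 44.13168364 328.98626793 243.86407897] [[-0.027, -0.979, 0.2, 0.145], [-1.0, 0.028, -0.001, 0.028], [-0.005, -0.2, -0.98, 1.744], [0.0, 0.0, 0.0, 1.0]] 0.9958561197916667
{'t': 0.1, 'qpos': array([-48.80383367,  28.74903533, -24.45489494,  88.88628876,
        12.64850919,  65.22220095, -12.05051903]), 'qd': array([ 0.0229611 , -0.12441628, -0.02817722, -0.16921757, -0.05730709,
       -0.10617771, -0.02408829]), 'joint_efforts': array([-1.09819084e-02, -5.70810127e+01, -5.83857849e+00, -2.81747800e+01,
        1.05358724e-02,  5.56434432e-03, -1.51049545e-05]), 'ee_pos': array([0.28585518, 0.58304442, 0.23035162]), 'ee_rot': array([-1.79895489e+02, -5.50035182e-03,  1.53885321e+02]), 'ft_force': array([ 0.24134406,  0.17219522, -0.6178454 ]), 'wrist_torque': array([ 0.02916519,  0.02180888, -0.00417206]), 'finger_force': 0.0, 'grip_width': 0.08494317794016182}
```

View pics/top.png

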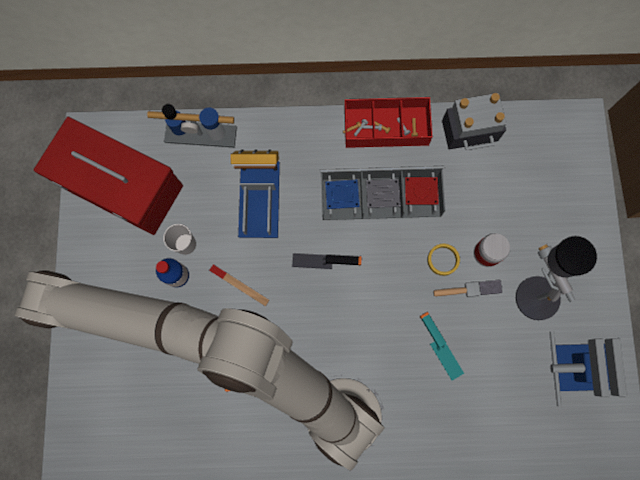

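View pics/scene.png

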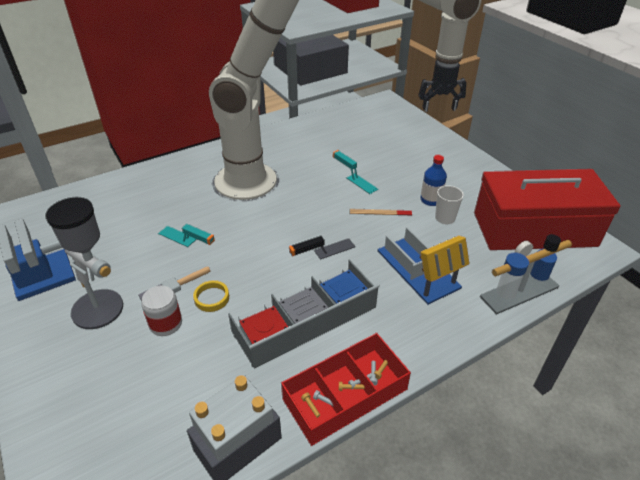

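The top view shows these candidates for the lifter:
- Black grip, orange end and steel blade at about (327,260). In the scene view it is at (322,247).
- Teal at (440,345).
- Teal partly under the arm. In the scene view it is at (357,172).

The first fits the description. The red cover is in the right bay at (423,191), and the rest is at (259,205). I'll enlarge the lifter to confirm, then measure.

Run:
```python
from h import *
z=load('top'); im=z['im']
a=cv2.resize(im[235:285,280:375],None,fx=6,fy=6,interpolation=2)
s=load('scene')['im']; b=cv2.resize(s[225:270,280:375],None,fx=6,fy=6,interpolation=2)
cv2.imwrite('pics/crop1.png',np.vstack([a,b])[:,:,::-1])
def comp(z,mask,box,name):
    u0,v0,u1,v1=box; m=np.zeros(mask.shape,bool); m[v0:v1,u0:u1]=mask[v0:v1,u0:u1]
    v,u=np.nonzero(m); p=bydepth(z,u,v); 
    print(name,len(u),'uv',u.mean().round(1),v.mean().round(1),'med',np.median(p,0).round(4),'lo',np.percentile(p,3,0).round(3),'hi',np.percentile(p,97,0).round(3)); 
    r=cv2.minAreaRect((p[:,:2]*1000).astype(np.float32)); print('   rect',np.round(r[0],1),np.round(r[1],1),round(r[2],1))
    return p
for n,B in (('top',dict(red=(403,172,443,208),orange=(350,250,370,270),blk=(320,250,362,270),blue=(325,172,362,212),lamp=(228,145,285,172),rack=(318,165,447,222))),('scene',dict(red=(235,300,290,345),orange=(285,240,303,258),blk=(295,230,330,255),blue=(325,262,372,305),lamp=(415,230,470,285)))):
    z=load(n); hsv=cv2.cvtColor(z['im'],cv2.COLOR_RGB2HSV); h,s,v=[hsv[...,i].astype(int) for i in range(3)]
    M=dict(red=((h<8)|(h>172))&(s>150)&(v>80),orange=(h>5)&(h<20)&(s>150)&(v>100),blk=(v<50),blue=(h>100)&(h<125)&(s>130),lamp=(h>15)&(h<30)&(s>150),rack=(s<60)&(v<110))
    for k in B: comp(z,M[k],B[k],n+' '+k)
```

```text
top red 858 uv 421.3 190.1 med [ 0.6412 -0.2497  0.0662] lo [ 0.603 -0.294  0.056] hi [ 0.682 -0.204  0.075]
   rect [ 415.2 -150.9] [115.  637.3] 66.7
top orange 22 uv 359.2 260.4 med [ 0.4367 -0.0586  0.0649] lo [ 0.428 -0.062  0.054] hi [ 0.449 -0.055  0.07 ]
   rect [438.8 -58.5] [ 6.8 23.6] 89.9
top blk 288 uv 340.2 259.7 med [ 0.4408 -0.0038  0.0637] lo [ 0.43  -0.05   0.023] hi [0.455 0.04  0.072]
   rect [300.4  -1.1] [ 99.  311.3] 89.0
top blue 857 uv 341.9 194.1 med [ 0.6362 -0.0149  0.0668] lo [ 0.598 -0.059  0.058] hi [0.676 0.029 0.075]
   rect [415.8 -18.6] [540.5  96.8] 0.4
top lamp 534 uv 254.1 157.7 med [0.7221 0.23   0.1597] lo [0.708 0.171 0.139] hi [0.746 0.293 0.17 ]
   rect [444.6 166.4] [646.1 133.6] 13.2
top rack 3914 uv 382.1 194.5 med [ 0.6308 -0.1344  0.0428] lo [ 0.576 -0.307  0.005] hi [0.703 0.039 0.082]
   rect [ 444.1 -144.1] [596.4 380.1] 0.2
scene red 948 uv 262.9 324.3 med [ 0.644  -0.2503  0.0657] lo [ 0.606 -0.294  0.062] hi [ 0.677 -0.204  0.071]
   rect [ 999.8 -365. ] [108.6 856.7] 71.9
scene orange 33 uv 291.8 249.7 med [ 0.4489 -0.0603  0.0609] lo [ 0.432 -0.086  0.049] hi [ 0.492 -0.054  0.108]
   rect [ 912.5 -298.5] [  11.4 1079.2] 62.9
scene blk 256 uv 309.0 244.8 med [ 0.4533 -0.0078  0.0608] lo [ 0.441 -0.048  0.044] hi [0.46  0.034 0.067]
   rect [449.5  -8. ] [89.7 21.6] 84.2
scene blue 787 uv 343.6 286.2 med [ 0.6427 -0.0151  0.0664] lo [ 0.604 -0.06   0.062] hi [0.675 0.03  0.071]
   rect [1006.2 -241.6] [106.9 978.6] 57.5
scene lamp 1142 uv 443.5 257.7 med [0.7445 0.2189 0.1381] lo [0.718 0.169 0.098] hi [0.767 0.291 0.166]
   rect [1023.1 -152.1] [ 119.1 1075.5] 36.4
```

View pics/crop1.png

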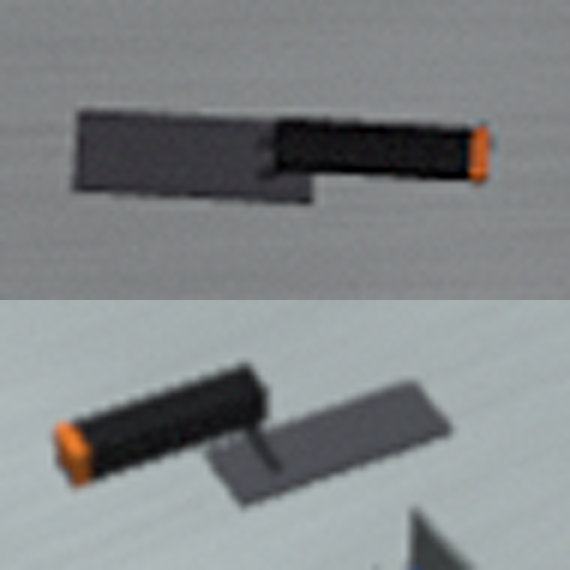

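The crop confirms it: black grip, orange rear at right (crop 480,150) and steel blade pointing left, which is world +y. Next I'll measure the rest, the rack and the lifter axis.

```bash
cat >> h.py <<'E'
def goal(pos,rpy):
    s=env.read_state(); A=R.from_euler('xyz',s['ee_rot'],degrees=True); B=R.from_euler('xyz',rpy,degrees=True)
    print('at',s['t'],s['ee_pos'].round(4),s['ee_rot'].round(2),'-> shift',A.inv().apply(np.array(pos)-s['ee_pos']).round(4),'rot',(A.inv()*B).as_rotvec(degrees=True).round(2))
E
python3 - <<'E'
from h import *
def line(z,u0,v0,u1,v1,sel,name):
    v,u=np.mgrid[v0:v1,u0:u1]; v=v.ravel();u=u.ravel(); p=bydepth(z,u,v); c=z['im'][v,u].astype(int); k=sel(p,c); p=p[k]
    r=cv2.minAreaRect((p[:,:2]*1000).astype(np.float32)); q=cv2.fitLine((p[:,:2]*1000).astype(np.float32),cv2.DIST_HUBER,0,.01,.01).ravel()
    print(name,len(p),'med',np.median(p,0).round(4),'lo',np.percentile(p,3,0).round(3),'hi',np.percentile(p,97,0).round(3),'dir',np.degrees(np.arctan2(q[1],q[0])).round(1),'mean',p.mean(0).round(4))
rail=lambda p,c:(p[:,2]>.052)&(p[:,2]<.07)&(c.max(1)-c.min(1)<40)
for n,bx in (('top',[(238,183,247,238),(266,183,276,238)]),):
    z=load(n)
    for i,b in enumerate(bx): line(z,*b,rail,f'{n} rail{i}')
    line(z,235,165,282,240,lambda p,c:(p[:,2]<.03)&(c[:,2]-c[:,0]>50),'base')
    line(z,322,250,366,272,lambda p,c:(p[:,2]>.05)&(p[:,2]<.08),'grip')
    line(z,290,250,332,272,lambda p,c:(p[:,2]<.02)&(c.mean(1)<85),'blade')
    line(z,318,165,447,222,lambda p,c:(p[:,2]>.085)&(p[:,2]<.11),'rackrear')
z=load('scene')
line(z,375,220,430,275,rail,'scene rails')
line(z,375,225,470,305,lambda p,c:(p[:,2]<.03)&(c[:,2]-c[:,0]>50),'scene base')
line(z,285,230,330,260,lambda p,c:(p[:,2]>.045)&(p[:,2]<.08)&((c.max(1)<60)|(c[:,0]-c[:,2]>90)),'scene grip')
line(z,225,260,385,360,lambda p,c:(p[:,2]>.088)&(p[:,2]<.105),'scene rackrear')
goal([.442,.02,.26],[180,0,90])
E
```

```text
top rail0 127 med [0.6126 0.2742 0.0596] lo [0.539 0.27  0.053] hi [0.678 0.283 0.067] dir -1.5 mean [0.6109 0.2748 0.0599]
top rail1 113 med [0.6033 0.2025 0.0613] lo [0.537 0.189 0.053] hi [0.675 0.206 0.069] dir -2.4 mean [0.61   0.2016 0.061 ]
base 1944 med [0.6282 0.235  0.0124] lo [0.531 0.18  0.004] hi [0.735 0.292 0.021] dir -2.1 mean [0.6318 0.2338 0.0124]
grip 312 med [ 0.4431 -0.0123  0.0644] lo [ 0.43  -0.059  0.055] hi [0.456 0.037 0.072] dir 84.6 mean [ 0.4429 -0.0111  0.0641]
blade 466 med [0.4495 0.0862 0.0039] lo [ 0.43   0.029 -0.004] hi [0.472 0.135 0.013] dir 77.5 mean [0.45   0.0854 0.0041]
rackrear 385 med [ 0.7017 -0.1279  0.095 ] lo [ 0.672 -0.303  0.086] hi [0.707 0.044 0.102] dir -89.8 mean [ 0.6995 -0.1281  0.0946]
scene rails 267 med [0.607  0.2047 0.0589] lo [0.54  0.19  0.052] hi [0.678 0.279 0.067] dir -35.7 mean [0.6089 0.2282 0.0588]
scene base 1258 med [0.6988 0.2173 0.0119] lo [0.539 0.177 0.007] hi [0.765 0.28  0.017] dir 9.2 mean [0.6747 0.2223 0.0119]
scene grip 285 med [ 0.4528 -0.0131  0.0616] lo [ 0.438 -0.061  0.046] hi [0.46  0.034 0.067] dir 85.7 mean [ 0.4511 -0.0131  0.0595]
scene rackrear 505 med [ 0.7046 -0.1475  0.0944] lo [ 0.699 -0.305  0.089] hi [0.708 0.036 0.099] dir -89.8 mean [ 0.7044 -0.1435  0.0943]
at 0.1 [0.2859 0.583  0.2304] [-1.7990e+02 -1.0000e-02  1.5389e+02] -> shift [-0.388  -0.4369 -0.0289] rot [-1.000e-01  5.000e-02  6.389e+01]
```

Emit:
{"op": "drive_tool", "data": {
  "targets": [-0.03,-0.035,-0.02,0,0,5,1,-0.06,-0.07,-0.03,0,0,10,1,-0.1,-0.11,-0.03,0,0,17,1,-0.14,-0.155,-0.03,0,0,24,1,-0.17,-0.19,-0.03,0,0,31,1,-0.205,-0.23,-0.03,0,0,38,1,-0.24,-0.27,-0.03,0,0,45,1,-0.27,-0.305,-0.03,0,0,52,1,-0.305,-0.345,-0.03,0,0,60,1,-0.33,-0.375,-0.03,0,0,66,1]
}}

```text
t: 1.1
ee_pos: [0.4155, 0.1069, 0.2613]
ee_rot: [180.0, -0.0, 87.6]
ft_force: [0.0, 0.9, -0.5]
grip_width: 0.0855
finger_force: 0.0
```

```bash
python3 -c "
from h import *
goal([.446,.02,.2],[180,0,85])"
```

```text
at 1.1 [0.4155 0.1069 0.2613] [ 1.7999e+02 -1.0000e-02  8.7590e+01] -> shift [-0.0855  0.0341  0.0613] rot [ 0.01 -0.01  2.59]
```

Emit:
{"op": "drive_tool", "data": {
  "targets": [-0.02,0.01,0.01,0,0,1,1,-0.05,0.02,0.03,0,0,2,1,-0.075,0.03,0.05,0,0,2.5,1,-0.085,0.034,0.06,0,0,2.5,1,-0.085,0.034,0.06,0,0,2.5,1,-0.085,0.034,0.06,0,0,2.5,1,-0.085,0.034,0.06,0,0,2.5,1,-0.085,0.034,0.06,0,0,2.5,1,-0.085,0.034,0.06,0,0,2.5,1,-0.085,0.034,0.06,0,0,2.5,1]
}}

```text
t: 2.1
ee_pos: [0.4465, 0.0232, 0.2017]
ee_rot: [180.0, -0.0, 85.4]
ft_force: [-0.3, -0.3, 0.2]
grip_width: 0.0852
finger_force: 0.0
```

```bash
python3 -c "
from h import *
cap('wrist','w1'); z=load('w1'); print(z['k'],z['P'].round(3).tolist(),env.read_state()['ee_pos'])"
```

```text
[ 65.70646985 319.19066879 245.6367513 ] [[0.997, -0.076, -0.023, 0.453], [-0.079, -0.949, -0.306, 0.102], [0.001, 0.306, -0.952, 0.346], [0.0, 0.0, 0.0, 1.0]] [0.44647999 0.02309285 0.2015697 ]
```

View pics/w1.png

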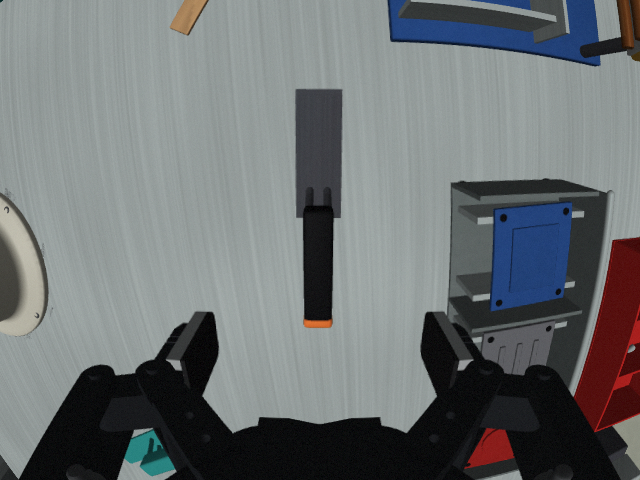

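The grip spans about u 303–333, v 207–320, with the orange end at v 325. The blade spans u 296–342, v 89–217, and the lifter is well aligned with the tool.

Run:
```python
from h import *
z=load('w1'); g=z['im'].astype(int)
c=onplane(z,[296,342,341,296],[89,89,217,217],.004); print('blade',c.round(4).tolist())
tip=c[:2].mean(0); back=c[2:].mean(0); d=tip-back; print('len',np.linalg.norm(d),'w',np.linalg.norm(c[0]-c[1]),'yaw',np.degrees(np.arctan2(d[1],d[0])),'origin from tip',tip-.12*d/np.linalg.norm(d), 'back',back)
# depth check heights
v,u=np.mgrid[215:315,308:328]; p=bydepth(z,u.ravel(),v.ravel()); print('grip depth med',np.median(p,0).round(4))
v,u=np.mgrid[95:180,300:338]; p=bydepth(z,u.ravel(),v.ravel()); print('blade depth med',np.median(p,0).round(4))
c=onplane(z,[304,334,332,304],[207,207,328,328],.064);print('grip',c.round(4).tolist(), np.linalg.norm(c[0]-c[1]))
dk=(g.max(2)<60); rows=[]
for r in range(212,318,4):
    uu=np.nonzero(dk[r,290:345])[0]+290; rows.append(onplane(z,np.array([uu.min()-.5,uu.max()+.5]),np.array([r,r]),.064))
rows=np.array(rows); m=rows.mean(1); q=np.polyfit(m[:,1],m[:,0],1); print('axis: x at y=.02',np.polyval(q,.02),'yaw',90-np.degrees(np.arctan(q[0])),'w',np.linalg.norm(rows[:,0]-rows[:,1],axis=1).mean())
```

```text
blade [[0.4357, 0.1412, 0.004], [0.4769, 0.1379, 0.004], [0.4676, 0.0188, 0.004], [0.4252, 0.0221, 0.004]]
len 0.11950371774752219 w 0.04135912532879823 yaw 85.2345370817537 origin from tip [0.44635951 0.01995142 0.004     ] back [0.44640074 0.02044598 0.004     ]
grip depth med [ 0.4437 -0.0039  0.0654]
blade depth med [0.4524 0.0954 0.0055]
grip [[0.437, 0.0435, 0.064], [0.4602, 0.0417, 0.064], [0.4514, -0.0649, 0.064], [0.4271, -0.063, 0.064]] 0.0232126170181542
axis: x at y=.02 0.44586828396260453 yaw 85.18276310736138 w 0.023556949929424434
```

```bash
python3 -c "
from h import *
goal([.446,.02,.033],[180,0,85.2])"
```

```text
at 2.15 [0.4465 0.0231 0.2016] [ 1.7997e+02 -1.0000e-02  8.5420e+01] -> shift [-0.0032 -0.0003  0.1686] rot [ 0.03 -0.01  0.22]
```

Emit:
{"op": "drive_tool", "data": {
  "targets": [-0.003,0,0.03,0,0,0.2,1,-0.003,0,0.06,0,0,0.2,1,-0.003,0,0.09,0,0,0.2,1,-0.003,0,0.105,0,0,0.2,1,-0.003,0,0.12,0,0,0.2,1,-0.003,0,0.135,0,0,0.2,1,-0.003,0,0.15,0,0,0.2,1,-0.003,0,0.16,0,0,0.2,1,-0.003,0,0.168,0,0,0.2,1,-0.003,0,0.168,0,0,0.2,1]
}}

```text
t: 3.15
ee_pos: [0.4455, 0.0197, 0.0326]
ee_rot: [-179.9, 0.0, 85.2]
ft_force: [-0.6, 0.3, -0.1]
grip_width: 0.0853
finger_force: 0.0
```

```bash
python3 -c "
from h import *
goal([.446,.02,.033],[180,0,85.2])"
```

```text
at 3.15 [0.4455 0.0197 0.0326] [-1.7991e+02  1.0000e-02  8.5190e+01] -> shift [ 0.0003  0.0005 -0.0005] rot [-0.09  0.01 -0.01]
```

Emit:
{"op": "drive_tool", "data": {
  "targets": [0,0,0,0,0,0,0,0,0,0,0,0,0,0,0,0,0,0,0,0,0,0,0,0,0,0,0,0,0,0,0,0,0,0,0,0,0,0,0,0,0,0,0,0,0,0,0,0,0,0,0,0,0,0,0,0,0,0,0,0,0,0,0,0,0,0,0,0,0,0],
  "squeeze": 110
}}

```text
t: 4.15
ee_pos: [0.4463, 0.0198, 0.0338]
ee_rot: [180.0, -0.0, 85.2]
ft_force: [-1.2, 1.0, 4.9]
grip_width: 0.0225
finger_force: 107.4
```

Emit:
{"op": "drive_tool", "data": {
  "targets": [0,0,-0.01,0,0,0,0,0,0,-0.03,0,0,0,0,0,0,-0.05,0,0,0,0,0,0,-0.07,0,0,0,0,0,0,-0.09,0,0,0,0,0,0,-0.11,0,0,0,0,0,0,-0.12,0,0,0,0,0,0,-0.12,0,0,0,0,0,0,-0.12,0,0,0,0,0,0,-0.12,0,0,0,0]
}}

```text
t: 5.15
ee_pos: [0.4452, 0.0197, 0.1523]
ee_rot: [-179.9, 0.0, 85.2]
ft_force: [-0.1, -0.2, -1.4]
grip_width: 0.0227
finger_force: 108.1
```

Run:
```python
from h import *
goal([.425,-.25,.155],[180,0,0])
# red cover yaw / centre by plane rays at z=.065
for n,b in (('top',(403,172,443,208)),('scene',(235,300,290,345))):
    z=load(n); hsv=cv2.cvtColor(z['im'],cv2.COLOR_RGB2HSV); h,s,v=[hsv[...,i].astype(int) for i in range(3)]
    m=((h<8)|(h>172))&(s>150)&(v>80); k=np.zeros_like(m); k[b[1]:b[3],b[0]:b[2]]=m[b[1]:b[3],b[0]:b[2]]
    c=max(cv2.findContours(k.astype(np.uint8),0,1)[0],key=cv2.contourArea)[:,0]
    p=onplane(z,c[:,0],c[:,1],.065); r=cv2.minAreaRect((p[:,:2]*1000).astype(np.float32)); print(n,np.round(r[0],1),np.round(r[1],1),r[2])
```

```text
at 5.15 [0.4452 0.0197 0.1523] [-1.7988e+02  2.0000e-02  8.5190e+01] -> shift [-0.2704  0.0025 -0.0026] rot [-8.000e-02  1.100e-01  8.519e+01]
top [ 641.1 -249.7] [95.2 82.7] 88.35648345947266
scene [ 641.  -248.8] [95.9 74.6] 89.89046478271484
```

Emit:
{"op": "drive_tool", "data": {
  "targets": [-0.02,0,0,0,0,5,0,-0.05,0,0,0,0,13,0,-0.08,0,0,0,0,21,0,-0.11,0,0,0,0,29,0,-0.14,0,0,0,0,37,0,-0.17,0,0,0,0,45,0,-0.2,0,0,0,0,53,0,-0.225,0,0,0,0,61,0,-0.25,0,0,0,0,69,0,-0.26,0,0,0,0,76,0]
}}

```text
t: 6.15
ee_pos: [0.423, -0.242, 0.1524]
ee_rot: [180.0, 0.1, 8.7]
ft_force: [0.9, 0.2, -1.7]
grip_width: 0.0225
finger_force: 108.1
```

```bash
python3 -c "
from h import *
goal([.425,-.25,.12],[180,0,0])"
```

```text
at 6.15 [ 0.423  -0.242   0.1524] [1.7995e+02 1.2000e-01 8.6900e+00] -> shift [0.0008 0.0082 0.0324] rot [0.06 0.12 8.69]
```

Emit:
{"op": "drive_tool", "data": {
  "targets": [0,0.004,0.01,0,0,5,0,0,0.008,0.02,0,0,8.7,0,0,0.008,0.03,0,0,8.7,0,0,0.008,0.032,0,0,8.7,0,0,0.008,0.032,0,0,8.7,0,0,0.008,0.032,0,0,8.7,0,0,0.008,0.032,0,0,8.7,0,0,0.008,0.032,0,0,8.7,0,0,0.008,0.032,0,0,8.7,0,0,0.008,0.032,0,0,8.7,0]
}}

```text
t: 7.15
ee_pos: [0.4257, -0.2473, 0.1215]
ee_rot: [180.0, -0.0, 0.5]
ft_force: [-0.1, 0.1, -2.1]
grip_width: 0.0225
finger_force: 108.1
```

```bash
python3 -c "
from h import *
goal([.425,-.25,.067],[180,0,0]); cap('wrist','w2')"
```

```text
at 7.15 [ 0.4257 -0.2473  0.1215] [ 1.8e+02 -3.0e-02  5.0e-01] -> shift [-0.0008  0.0027  0.0545] rot [ 0.   -0.03  0.5 ]
```

View pics/w2.png

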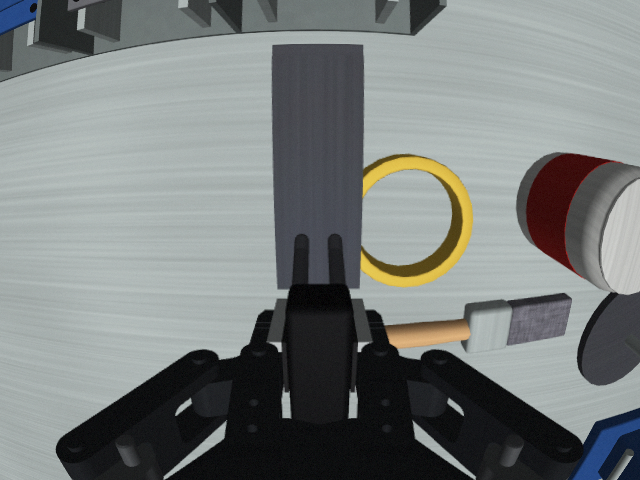

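Blade tip at v≈45, u 272–363, held straight. The red bay's rail fronts are at about u 268 and 388, v 10–20. I'll check tip position, tilt and bay centre.

Run:
```python
from h import *
z=load('w2')
v,u=np.mgrid[52:230,282:354]; p=bydepth(z,u.ravel(),v.ravel()); A=np.c_[p[:,:2]-[.49,-.25],np.ones(len(p))]; k=np.linalg.lstsq(A,p[:,2],rcond=None)[0]; print('blade top plane slope deg',np.degrees(k[:2]).round(2),'z at .49',k[2].round(4))
print('tip corners',bydepth(z,[275,360],[49,49]).round(4).tolist(), onplane(z,[273,363],[45,45],k[2]).round(4).tolist())
print('mid',bydepth(z,[276,356],[270,270]).round(4).tolist())
cv2.imwrite('pics/crop2.png',cv2.resize(z['im'][0:60,200:460],None,fx=3,fy=3)[:,:,::-1])
```

```text
blade top plane slope deg [0.12 0.23] z at .49 0.0937
tip corners [[0.5436, -0.2258, 0.0917], [0.5439, -0.2648, 0.0917]] [[0.5451, -0.2251, 0.0937], [0.5455, -0.266, 0.0937]]
mid [[0.4366, -0.2255, 0.0938], [0.4368, -0.2655, 0.0934]]
```

View pics/crop2.png

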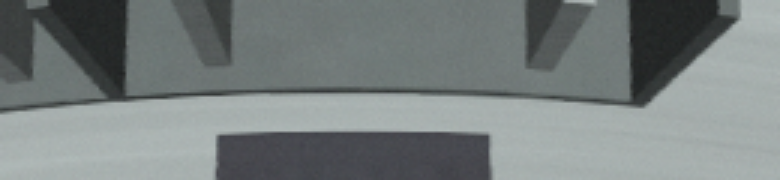

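Run:
```python
from h import *
z=load('w2')
p=onplane(z,[272.7,380],[22.3,23.3],.012); print('rails',p.round(4).tolist(),p.mean(0).round(4))
p=onplane(z,[240.7,413],[32.7,34.3],0.0); print('front wall corners',p.round(4).tolist(),p.mean(0).round(4))
```

```text
rails [[0.5809, -0.2144, 0.012], [0.5814, -0.2868, 0.012]] [ 0.5812 -0.2506  0.012 ]
front wall corners [[0.5778, -0.19, 0.0], [0.5786, -0.3128, 0.0]] [ 0.5782 -0.2514  0.    ]
```

Emit:
{"op": "drive_tool", "data": {
  "targets": [0,0.002,0.01,0,0,0.5,0,0,0.004,0.025,0,0,0.5,0,0,0.004,0.04,0,0,0.5,0,0,0.004,0.05,0,0,0.5,0,0,0.004,0.054,0,0,0.5,0,0,0.004,0.054,0,0,0.5,0,0,0.004,0.054,0,0,0.5,0,0,0.004,0.054,0,0,0.5,0,0,0.004,0.054,0,0,0.5,0,0,0.004,0.054,0,0,0.5,0]
}}

```text
t: 8.2
ee_pos: [0.4259, -0.2513, 0.0677]
ee_rot: [180.0, -0.0, -0.0]
ft_force: [-0.0, -0.3, -1.8]
grip_width: 0.0223
finger_force: 108.2
```

```bash
python3 -c "
from h import *
goal([.558,-.252,.067],[180,0,0])"
```

```text
at 8.2 [ 0.4259 -0.2513  0.0677] [ 1.7999e+02 -5.0000e-02 -1.0000e-02] -> shift [0.1321 0.0007 0.0008] rot [ 0.01 -0.05 -0.01]
```

Emit:
{"op": "drive_tool", "data": {
  "targets": [0.01,0,0,0,0,0,0,0.025,0,0,0,0,0,0,0.045,0,0,0,0,0,0,0.065,0,0,0,0,0,0,0.085,0,0,0,0,0,0,0.105,0,0,0,0,0,0,0.12,0,0,0,0,0,0,0.13,0,0,0,0,0,0,0.132,0,0,0,0,0,0,0.132,0,0,0,0,0,0]
}}

```text
t: 9.2
ee_pos: [0.5574, -0.2512, 0.067]
ee_rot: [-180.0, 0.0, -0.0]
ft_force: [-0.4, -0.3, -2.3]
grip_width: 0.0225
finger_force: 108.2
```

```bash
python3 -c "
from h import *
goal([.558,-.252,.067],[180,0,0]); cap('wrist','w3')"
```

```text
at 9.2 [ 0.5574 -0.2512  0.067 ] [-1.7999e+02  4.0000e-02 -0.0000e+00] -> shift [0.0006 0.0008 0.    ] rot [-0.01  0.04 -0.  ]
```

View pics/w3.png

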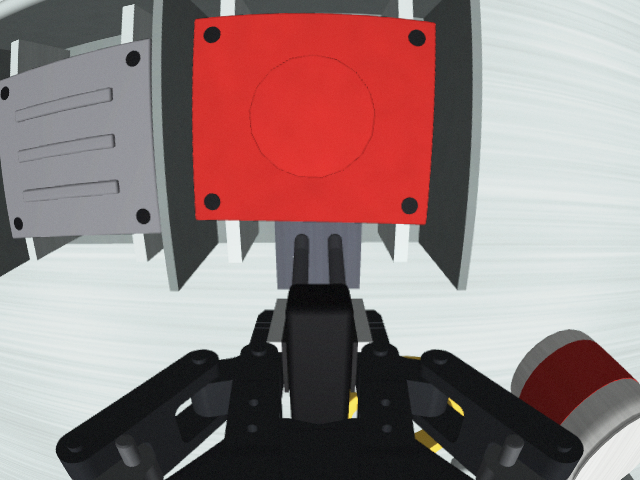

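The blade is under the red cover (u 193–436, v 13–222), and the neck front at v≈235 is clear of the cover's edge. Measuring the offset, then lifting.

Run:
```python
from h import *
z=load('w3')
p=onplane(z,[195,436,427,196],[18,22,223,220],.065); print(p.round(4).tolist(),p.mean(0).round(4)); d=p[1]-p[2]; e=p[0]-p[3]; print(np.degrees(np.arctan2(d[1],d[0])),np.degrees(np.arctan2(e[1],e[0])),np.linalg.norm(p[0]-p[1]),np.linalg.norm(p[2]-p[3]),np.linalg.norm(d))
```

```text
[[0.6854, -0.2013, 0.065], [0.6832, -0.2976, 0.065], [0.5995, -0.296, 0.065], [0.6008, -0.1994, 0.065]] [ 0.6423 -0.2486  0.065 ]
-1.070825879536325 -1.2798166035693184 0.09636594532228272 0.096675029961199 0.08375939353984094
```

Emit:
{"op": "drive_tool", "data": {
  "targets": [0,0,-0.008,0,0,0,0,0,0,-0.014,0,0,0,0,0,0,-0.018,0,0,0,0,0,0,-0.02,0,0,0,0,0,0,-0.022,0,0,0,0,0,0,-0.024,0,0,0,0,0,0,-0.026,0,0,0,0,0,0,-0.028,0,0,0,0,0,0,-0.03,0,0,0,0,0,0,-0.032,0,0,0,0]
}}

```text
t: 10.25
ee_pos: [0.5575, -0.2512, 0.0992]
ee_rot: [-180.0, 0.0, -0.0]
ft_force: [0.4, -0.1, -3.5]
grip_width: 0.0226
finger_force: 108.1
```

Emit:
{"op": "drive_tool", "data": {
  "targets": [0,0,-0.003,0,0,0,0,0,0,-0.008,0,0,0,0,0,0,-0.014,0,0,0,0,0,0,-0.021,0,0,0,0,0,0,-0.028,0,0,0,0,0,0,-0.035,0,0,0,0,0,0,-0.041,0,0,0,0,0,0,-0.046,0,0,0,0,0,0,-0.049,0,0,0,0,0,0,-0.05,0,0,0,0]
}}

```text
t: 11.25
ee_pos: [0.5578, -0.2513, 0.1497]
ee_rot: [180.0, -0.0, -0.0]
ft_force: [-0.4, -0.1, -3.5]
grip_width: 0.0224
finger_force: 108.1
```

Run:
```python
from h import *
cap('wrist','w4'); z=load('w4'); im=z['im']; hsv=cv2.cvtColor(im,cv2.COLOR_RGB2HSV); m=((hsv[...,0]<8)|(hsv[...,0]>172))&(hsv[...,1]>150)&(hsv[...,2]>80); m[300:]=0
v,u=np.nonzero(m); p=bydepth(z,u,v); k=(p[:,2]<.2)&(p[:,2]>.03)&(p[:,0]<.73); p=p[k]
print('med z',np.median(p[:,2])); A=np.c_[p[:,:2]-p[:,:2].mean(0),np.ones(len(p))]; print('slopes deg',np.degrees(np.linalg.lstsq(A,p[:,2],rcond=None)[0][:2]))
c=max(cv2.findContours(m.astype(np.uint8),0,1)[0],key=cv2.contourArea)[:,0]; q=onplane(z,c[:,0],c[:,1],np.median(p[:,2])-.001); print(cv2.minAreaRect((q[:,:2]*1000).astype(np.float32))); s=env.read_state(); print(s['ee_pos'],s['ft_force'],s['ee_rot'])
cv2.imwrite('pics/w4s.png',im[:,:,::-1])
```

```text
med z 0.12637699911587813
slopes deg [-0.19246207  0.44657631]
((642.0966186523438, -248.03433227539062), (95.78565979003906, 84.05780792236328), 88.81562042236328)
[ 0.55769837 -0.2512797   0.14954125] [-0.51408299  0.25902553 -2.878928  ] [ 1.79999455e+02 -1.39584124e-02 -1.23843770e-02]
```

Step 1 is done: the cover is level, with its underside at about 0.12 m. Now I'll carry it smoothly to the front of the rest.

Emit:
{"op": "drive_tool", "data": {
  "targets": [-0.001,-0.004,0,0,0,0,0,-0.003,-0.012,0,0,0,0,0,-0.006,-0.024,0,0,0,0,0,-0.01,-0.04,0,0,0,0,0,-0.0145,-0.06,0,0,0,0,0,-0.02,-0.084,0,0,0,0.2,0,-0.027,-0.112,0,0,0,0.4,0,-0.034,-0.14,0,0,0,0.6,0,-0.041,-0.168,0,0,0,0.8,0,-0.048,-0.196,0,0,0,1,0]
}}

```text
t: 12.3
ee_pos: [0.5086, -0.0525, 0.1493]
ee_rot: [-180.0, 0.0, -0.9]
ft_force: [0.9, 0.5, -4.3]
grip_width: 0.0228
finger_force: 108.0
```

Emit:
{"op": "drive_tool", "data": {
  "targets": [-0.007,-0.028,0,0,0,0,0,-0.014,-0.056,0,0,0,0,0,-0.021,-0.084,0,0,0,0,0,-0.028,-0.112,0,0,0,0,0,-0.035,-0.14,0,0,0,0,0,-0.042,-0.168,0,0,0,0,0,-0.049,-0.196,0,0,0,0,0,-0.055,-0.222,0,0,0,0,0,-0.06,-0.242,0,0,0,0,0,-0.064,-0.258,0,0,0,0,0]
}}

```text
t: 13.3
ee_pos: [0.4483, 0.2066, 0.1494]
ee_rot: [-179.9, 0.0, -0.8]
ft_force: [-0.1, 0.0, -3.5]
grip_width: 0.0221
finger_force: 107.9
```

Emit:
{"op": "drive_tool", "data": {
  "targets": [-0.003,-0.012,0,0,0,0,0,-0.006,-0.022,0,0,0,0,0,-0.008,-0.028,0,0,0,0,0,-0.009,-0.031,0,0,0,0,0,-0.009,-0.033,0,0,0,0,0,-0.009,-0.033,0,0,0,0,0,-0.009,-0.033,0,0,0,0,0,-0.009,-0.033,0,0,0,0,0,-0.009,-0.033,0,0,0,0,0,-0.009,-0.033,0,0,0,0,0]
}}

```text
t: 14.3
ee_pos: [0.4419, 0.2368, 0.1493]
ee_rot: [180.0, 0.0, -1.0]
ft_force: [-0.2, 0.0, -3.0]
grip_width: 0.0224
finger_force: 107.9
```

```bash
cat > m.py <<'E'
from h import *
import sys
t=sys.argv[1]; cap('wrist',t); z=load(t); im=z['im']; hsv=cv2.cvtColor(im,cv2.COLOR_RGB2HSV); m=((hsv[...,0]<8)|(hsv[...,0]>172))&(hsv[...,1]>150)&(hsv[...,2]>80); m[300:]=0
c=max(cv2.findContours(m.astype(np.uint8),0,1)[0],key=cv2.contourArea); k=np.zeros(m.shape,np.uint8); cv2.drawContours(k,[c],-1,1,-1); v,u=np.nonzero(k); p=bydepth(z,u,v); zz=np.median(p[:,2])-.001
A=np.c_[p[:,:2]-p[:,:2].mean(0),np.ones(len(p))]; print('z top',zz,'slopes deg',np.degrees(np.linalg.lstsq(A,p[:,2],rcond=None)[0][:2]))
c=c[:,0]; q=onplane(z,c[:,0],c[:,1],zz); print(cv2.minAreaRect((q[:,:2]*1000).astype(np.float32))); s=env.read_state(); print(s['ee_pos'].round(4),s['ft_force'].round(2),s['ee_rot'].round(2))
E
python3 m.py w5
```

```text
z top 0.1250148203440849 slopes deg [-0.49667279  0.4766447 ]
((526.2108154296875, 238.38180541992188), (95.59256744384766, 83.6526870727539), 87.63890838623047)
[0.4419 0.2368 0.1493] [-0.72 -0.69 -3.38] [180.     0.    -1.03]
```

View pics/w5.png

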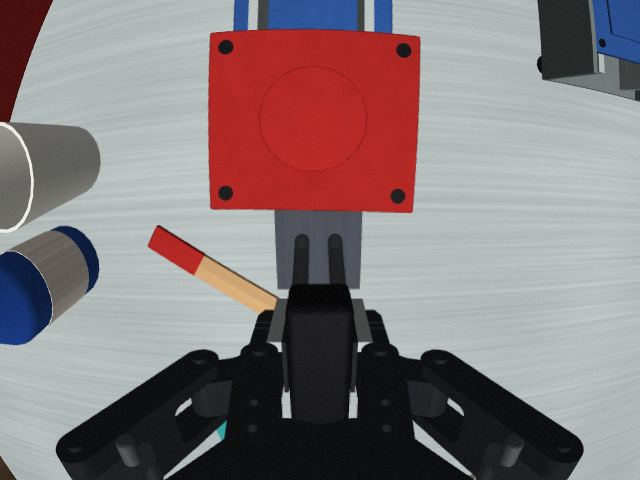

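The cover rides unchanged on the blade. The rest's rails show at the top at about u 250–268 and 360–375. Measuring their centre line from this view.

Run:
```python
from h import *
z=load('w5')
for r in (3,22):
    g=z['im'][r].astype(int); print(r,[(u,*g[u]) for u in list(range(244,272,2))+list(range(354,384,2))])
    v,u=np.mgrid[r:r+1,225:400]; p=bydepth(z,u.ravel(),v.ravel()); k=(abs(p[:,2]-.06)<.006)&(np.ptp(g[u.ravel()],axis=1)<40); print(u.ravel()[k].tolist())
```

```text
3 [(244, np.int64(45), np.int64(83), np.int64(148)), (246, np.int64(43), np.int64(81), np.int64(145)), (248, np.int64(100), np.int64(121), np.int64(160)), (250, np.int64(185), np.int64(195), np.int64(194)), (252, np.int64(185), np.int64(195), np.int64(192)), (254, np.int64(184), np.int64(193), np.int64(193)), (256, np.int64(185), np.int64(194), np.int64(194)), (258, np.int64(91), np.int64(98), np.int64(95)), (260, np.int64(65), np.int64(69), np.int64(68)), (262, np.int64(65), np.int64(69), np.int64(70)), (264, np.int64(63), np.int64(67), np.int64(67)), (266, np.int64(64), np.int64(69), np.int64(68)), (268, np.int64(60), np.int64(71), np.int64(83)), (270, np.int64(47), np.int64(85), np.int64(153)), (354, np.int64(42), np.int64(85), np.int64(153)), (356, np.int64(46), np.int64(85), np.int64(154)), (358, np.int64(65), np.int64(68), np.int64(68)), (360, np.int64(63), np.int64(66), np.int64(66)), (362, np.int64(62), np.int64(65), np.int64(65)), (364, np.int64(130), np.int64(139), np.int64(137)), (366, np.int64(187), np.int64(197), np.int64(196)), (368, np.int64(184), np.int64(195), np.int
[... 1354 characters left out ...]
np.int64(66), np.int64(66)), (362, np.int64(62), np.int64(64), np.int64(65)), (364, np.int64(116), np.int64(122), np.int64(123)), (366, np.int64(187), np.int64(196), np.int64(195)), (368, np.int64(188), np.int64(197), np.int64(195)), (370, np.int64(191), np.int64(199), np.int64(197)), (372, np.int64(187), np.int64(196), np.int64(193)), (374, np.int64(107), np.int64(131), np.int64(170)), (376, np.int64(44), np.int64(85), np.int64(153)), (378, np.int64(45), np.int64(83), np.int64(155)), (380, np.int64(45), np.int64(87), np.int64(154)), (382, np.int64(44), np.int64(86), np.int64(152))]
[248, 249, 250, 251, 252, 253, 254, 255, 256, 257, 258, 363, 364, 365, 366, 367, 368, 369, 370, 371, 372, 373]
```

Run:
```python
from h import *
z=load('w5')
for r,a,b in((3,253,368.8),(22,252.7,369)):
    p=onplane(z,[a,b],[r,r],.06); print(p.round(4).tolist(),p.mean(0).round(4))
    
goal([.609-.0843,.2365,.15],[180,0,-1]); goal([.609-.0843,.2365,.15],[180,0,-2])
```

```text
[[0.6063, 0.2755, 0.06], [0.6043, 0.2031, 0.06]] [0.6053 0.2393 0.06  ]
[[0.593, 0.2757, 0.06], [0.591, 0.2034, 0.06]] [0.592  0.2395 0.06  ]
at 14.35 [0.4419 0.2368 0.1493] [180.     0.    -1.03] -> shift [ 0.0828 -0.0011 -0.0007] rot [ 0.    0.   -0.03]
at 14.35 [0.4419 0.2368 0.1493] [180.     0.    -1.03] -> shift [ 0.0828 -0.0011 -0.0007] rot [0.   0.   0.97]
```

Emit:
{"op": "drive_tool", "data": {
  "targets": [0.003,0,0,0,0,0,0,0.009,0,0,0,0,0,0,0.018,-0.001,0,0,0,0,0,0.03,-0.001,0,0,0,0,0,0.043,-0.002,0,0,0,0,0,0.056,-0.002,0,0,0,0,0,0.067,-0.002,0,0,0,0,0,0.076,-0.002,0,0,0,0,0,0.081,-0.002,0,0,0,0,0,0.083,-0.002,0,0,0,0,0]
}}

```text
t: 15.35
ee_pos: [0.5253, 0.2373, 0.1491]
ee_rot: [180.0, 0.0, -1.0]
ft_force: [-0.1, 0.6, -4.5]
grip_width: 0.0224
finger_force: 107.9
```

Emit:
{"op": "drive_tool", "data": {
  "targets": [0,0,0.002,0,0,0,0,0,0,0.006,0,0,0,0,0,0,0.011,0,0,0,0,0,0,0.017,0,0,0,0,0,0,0.024,0,0,0,0,0,0,0.031,0,0,0,0,0,0,0.037,0,0,0,0,0,0,0.042,0,0,0,0,0,0,0.045,0,0,0,0,0,0,0.046,0,0,0,0]
}}

```text
t: 16.35
ee_pos: [0.5247, 0.2374, 0.1028]
ee_rot: [180.0, 0.0, -1.0]
ft_force: [-0.2, 0.0, -3.1]
grip_width: 0.0224
finger_force: 107.9
```

```bash
python3 m.py w6
python3 - <<'E'
from h import *
z=load('w6'); cv2.imwrite('pics/w6v.png',z['im'][:,:,::-1])
E
```

```text
z top 0.07847645330080603 slopes deg [-0.51872243  0.39788172]
((608.8810424804688, 239.06394958496094), (95.62648010253906, 83.77970123291016), 87.69708251953125)
[0.5248 0.2374 0.103 ] [ 0.01  0.19 -3.99] [ 1.7999e+02  2.0000e-02 -1.0200e+00]
```

View pics/w6v.png

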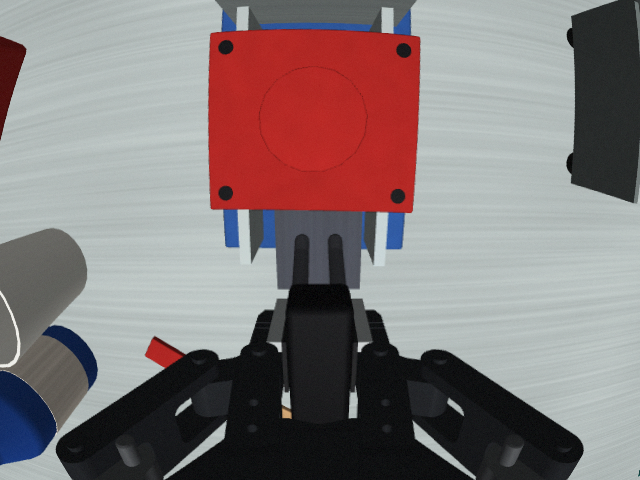

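The cover is centred between the rails. The rail fronts are at about (243,264) and (380,265) and the end plate is at v≈10. I'll check the along-rail position from the rail ends.

Run:
```python
from h import *
z=load('w6'); p=onplane(z,[243.5,380],[264,265],.06); m=p.mean(0); print(p.round(4).tolist(),m.round(4),'centre',(m+.068*np.array([np.cos(-.03),np.sin(-.03),0])).round(4))
```

```text
[[0.5338, 0.2786, 0.06], [0.532, 0.2043, 0.06]] [0.5329 0.2415 0.06  ] centre [0.6009 0.2394 0.06  ]
```

Run:
```python
from h import *
z=load('w6'); 
for u in (243,246,378,381):
    col=[(v,int(z['im'][v,u].mean()),*bydepth(z,[u],[v])[0][[0,2]].round(3)) for v in range(240,270,2)]; print(u,*[tuple(map(float,c)) for c in col])
for u in (300,320):
    print('plate',*[tuple(map(float,(v,int(z['im'][v,u].mean()),*bydepth(z,[u],[v])[0][[0,2]].round(3)))) for v in range(0,34,3)])
```

```text
243 (240.0, 207.0, 0.548, 0.062) (242.0, 207.0, 0.547, 0.062) (244.0, 205.0, 0.546, 0.062) (246.0, 205.0, 0.545, 0.062) (248.0, 206.0, 0.543, 0.061) (250.0, 207.0, 0.542, 0.061) (252.0, 206.0, 0.541, 0.062) (254.0, 206.0, 0.54, 0.061) (256.0, 206.0, 0.539, 0.061) (258.0, 207.0, 0.538, 0.062) (260.0, 206.0, 0.537, 0.062) (262.0, 208.0, 0.535, 0.061) (264.0, 199.0, 0.534, 0.061) (266.0, 195.0, 0.51, 0.002) (268.0, 198.0, 0.509, 0.001)
246 (240.0, 208.0, 0.548, 0.06) (242.0, 207.0, 0.546, 0.06) (244.0, 207.0, 0.546, 0.062) (246.0, 208.0, 0.545, 0.061) (248.0, 206.0, 0.543, 0.06) (250.0, 207.0, 0.543, 0.062) (252.0, 206.0, 0.541, 0.061) (254.0, 206.0, 0.54, 0.061) (256.0, 208.0, 0.539, 0.062) (258.0, 208.0, 0.538, 0.062) (260.0, 208.0, 0.537, 0.062) (262.0, 208.0, 0.535, 0.061) (264.0, 201.0, 0.534, 0.061) (266.0, 196.0, 0.51, 0.001) (268.0, 195.0, 0.509, 0.002)
378 (240.0, 211.0, 0.546, 0.061) (242.0, 210.0, 0.546, 0.061) (244.0, 208.0, 0.545, 0.062) (246.0, 208.0, 0.544, 0.062) (248.0, 209.0, 0.542, 0.061) (250.0, 209.0, 0.541, 0.061) (252.0, 209.0, 0.54, 0.061) (254.0, 209.0, 0.539, 0
[... 594 characters left out ...]
0, 192.0, 0.509, 0.001) (268.0, 186.0, 0.507, 0.001)
plate (0.0, 94.0, 0.673, 0.057) (3.0, 96.0, 0.674, 0.051) (6.0, 92.0, 0.674, 0.046) (9.0, 94.0, 0.674, 0.041) (12.0, 96.0, 0.674, 0.035) (15.0, 96.0, 0.674, 0.029) (18.0, 94.0, 0.673, 0.023) (21.0, 93.0, 0.674, 0.016) (24.0, 96.0, 0.672, 0.013) (27.0, 93.0, 0.67, 0.013) (30.0, 83.0, 0.65, 0.079) (33.0, 82.0, 0.649, 0.079)
plate (0.0, 93.0, 0.673, 0.056) (3.0, 95.0, 0.673, 0.051) (6.0, 92.0, 0.673, 0.046) (9.0, 98.0, 0.673, 0.042) (12.0, 95.0, 0.673, 0.037) (15.0, 95.0, 0.673, 0.029) (18.0, 94.0, 0.673, 0.025) (21.0, 94.0, 0.673, 0.017) (24.0, 95.0, 0.672, 0.013) (27.0, 96.0, 0.67, 0.014) (30.0, 75.0, 0.65, 0.078) (33.0, 82.0, 0.648, 0.079)
```

The end plate (x 0.673) and the rail front (0.533) both put the rest centre at x=0.601, so I'll back off 8 mm and then lower slowly.

Emit:
{"op": "drive_tool", "data": {
  "targets": [-0.002,0,0,0,0,0,0,-0.005,0,0,0,0,0,0,-0.008,0,0,0,0,0,0,-0.008,0,0.002,0,0,0,0,-0.008,0,0.005,0,0,0,0,-0.008,0,0.007,0,0,0,0,-0.008,0,0.009,0,0,0,0,-0.008,0,0.01,0,0,0,0,-0.008,0,0.011,0,0,0,0,-0.008,0,0.012,0,0,0,0]
}}

```text
t: 17.4
ee_pos: [0.5169, 0.2376, 0.0912]
ee_rot: [180.0, -0.0, -1.0]
ft_force: [0.0, 0.4, -3.1]
grip_width: 0.0222
finger_force: 107.9
```

Emit:
{"op": "drive_tool", "data": {
  "targets": [0,0,0.001,0,0,0,0,0,0,0.002,0,0,0,0,0,0,0.003,0,0,0,0,0,0,0.005,0,0,0,0,0,0,0.007,0,0,0,0,0,0,0.009,0,0,0,0,0,0,0.011,0,0,0,0,0,0,0.013,0,0,0,0,0,0,0.015,0,0,0,0,0,0,0.017,0,0,0,0]
}}

```text
t: 18.4
ee_pos: [0.5168, 0.2376, 0.0741]
ee_rot: [180.0, 0.0, -1.0]
ft_force: [0.3, -0.3, -2.6]
grip_width: 0.0223
finger_force: 108.0
```

```bash
python3 m.py w7
```

```text
z top 0.06575612271916845 slopes deg [-0.29082232 -0.08553376]
((601.26904296875, 239.2857666015625), (95.58307647705078, 83.68538665771484), 87.75199890136719)
[0.5166 0.2376 0.0738] [-0.73  0.6  -2.22] [ 1.7999e+02  3.0000e-02 -1.0100e+00]
```

The cover rests on the rails at (0.601, 0.239), level, and the blade is free. Drawing the lifter straight out.

Emit:
{"op": "drive_tool", "data": {
  "targets": [-0.004,0,0,0,0,0,0,-0.012,0,0,0,0,0,0,-0.025,0,0,0,0,0,0,-0.04,0,0,0,0,0,0,-0.058,0,0,0,0,0,0,-0.076,0,0,0,0,0,0,-0.094,0,0,0,0,0,0,-0.11,0,0,0,0,0,0,-0.12,0,0,0,0,0,0,-0.125,0,0,0,0,0,0]
}}

```text
t: 19.45
ee_pos: [0.3902, 0.24, 0.0744]
ee_rot: [-180.0, 0.0, -0.9]
ft_force: [0.3, 0.6, -2.6]
grip_width: 0.0223
finger_force: 108.0
```

Emit:
{"op": "drive_tool", "data": {
  "targets": [-0.005,0,-0.01,0,0,0,0,-0.005,0.02,-0.02,0,0,0,0,-0.005,0.05,-0.02,0,0,0,0,-0.005,0.08,-0.02,0,0,0,0,0,0.11,-0.02,0,0,0,0,0.005,0.14,-0.02,0,0,0,0,0.01,0.17,-0.02,0,0,0,0,0.01,0.19,-0.02,0,0,0,0,0.01,0.205,-0.02,0,0,0,0,0.01,0.21,-0.02,0,0,0,0]
}}

```text
t: 20.45
ee_pos: [0.3988, 0.0279, 0.095]
ee_rot: [180.0, -0.1, -1.2]
ft_force: [0.0, 0.1, -1.3]
grip_width: 0.0225
finger_force: 108.3
```

Run:
```python
from h import *
cap('wrist','w8'); z=load('w8')
goal([.402,.027,.034],[180,0,-1])
v,u=np.mgrid[52:230,282:354]; p=bydepth(z,u.ravel(),v.ravel()); print('blade top',np.median(p,0).round(4)); A=np.c_[p[:,:2]-p[:,:2].mean(0),np.ones(len(p))]; print(np.degrees(np.linalg.lstsq(A,p[:,2],rcond=None)[0][:2]))
```

```text
at 20.5 [0.3988 0.0281 0.0949] [ 1.7999e+02 -7.0000e-02 -1.1900e+00] -> shift [0.0032 0.001  0.0609] rot [ 0.01 -0.07 -0.19]
blade top [0.4733 0.0272 0.0667]
[0.14870315 0.19364494]
```

View pics/w8.png

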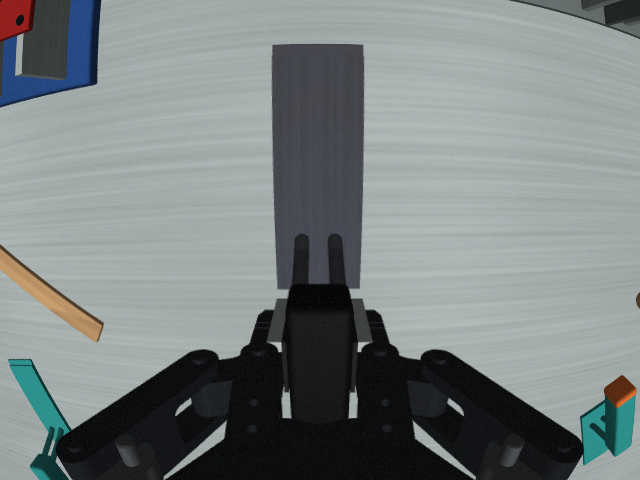

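The bench below is clear: the teal look-alikes at (40,440) and (610,420) and the paddle at (60,300) are well away. Lowering now.

Emit:
{"op": "drive_tool", "data": {
  "targets": [0,0,0.01,0,0,0,0,0,0,0.025,0,0,0,0,0,0,0.04,0,0,0,0,0,0,0.05,0,0,0,0,0,0,0.055,0,0,0,0,0,0,0.058,0,0,0,0,0,0,0.06,0,0,0,0,0,0,0.061,0,0,0,0,0,0,0.062,0,0,0,0,0,0,0.062,0,0,0,0]
}}

```text
t: 21.5
ee_pos: [0.3983, 0.03, 0.0337]
ee_rot: [-179.9, -0.0, -1.0]
ft_force: [-5.7, 0.1, 19.2]
grip_width: 0.0226
finger_force: 111.3
```

Emit:
{"op": "drive_tool", "data": {
  "targets": [0,0,-0.0005,0,0,0,0,0,0,-0.0007,0,0,0,0,0,0,-0.0007,0,0,0,1,0,0,-0.0007,0,0,0,1,0,0,-0.0007,0,0,0,1,0,0,-0.0007,0,0,0,1,0,0,-0.0007,0,0,0,1,0,0,-0.0007,0,0,0,1,0,0,-0.0007,0,0,0,1,0,0,-0.0007,0,0,0,1]
}}

```text
t: 22.5
ee_pos: [0.3981, 0.0297, 0.033]
ee_rot: [180.0, 0.0, -1.0]
ft_force: [-0.2, 0.5, -0.2]
grip_width: 0.0855
finger_force: 0.0
```

Emit:
{"op": "drive_tool", "data": {
  "targets": [0,0,-0.01,0,0,0,1,0,0,-0.03,0,0,0,1,0,0,-0.06,0,0,0,1,0,0,-0.09,0,0,0,1,0,0,-0.12,0,0,0,1,0,0,-0.15,0,0,0,1,0,0,-0.18,0,0,0,1,0,0,-0.2,0,0,0,1,0,0,-0.2,0,0,0,1,0,0,-0.2,0,0,0,1]
}}

```text
t: 23.5
ee_pos: [0.3981, 0.0297, 0.2334]
ee_rot: [-180.0, -0.1, -1.0]
ft_force: [0.3, 0.8, -0.1]
grip_width: 0.0852
finger_force: 0.0
```

Run:
```python
from h import *
cap('scene','s2'); cap('wrist','w9'); z=load('s2')
hsv=cv2.cvtColor(z['im'],cv2.COLOR_RGB2HSV); m=((hsv[...,0]<8)|(hsv[...,0]>172))&(hsv[...,1]>150)&(hsv[...,2]>80); v,u=np.nonzero(m); p=bydepth(z,u,v); k=(abs(p[:,0]-.6)<.09)&(abs(p[:,1]-.24)<.09); p=p[k]; print(len(p),np.median(p,0))
A=np.c_[p[:,:2]-p[:,:2].mean(0),np.ones(len(p))]; print(np.degrees(np.linalg.lstsq(A,p[:,2],rcond=None)[0][:2]))
```

```text
616 [0.60561926 0.2325973  0.06592489]
[0.09232838 0.13989159]
```

View pics/s2.png

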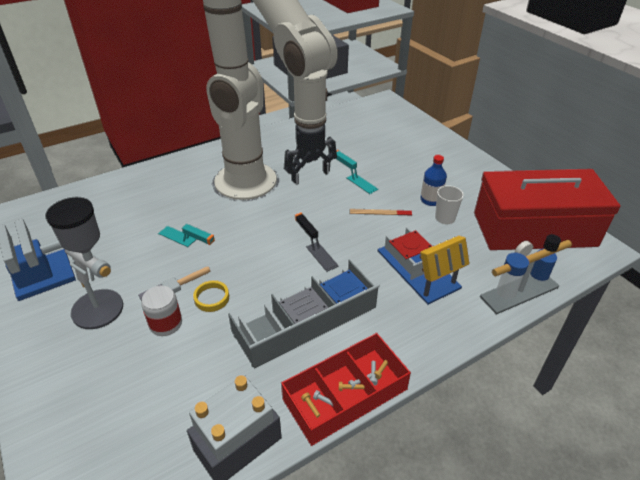

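The red cover lies on the rest at (412,243), level. The lifter lies flat and released at (318,240). The other things look undisturbed, so I'm handing in.

```bash
python3 -c "
from rig import env
print(env.finish_job())"
```

```text
the job is handed in; nothing more can be done
None
```

The job is handed in, with no verdict returned: the red cover lies level on the rest's rails, about centred by my last measurements, and the lifter is flat on the bench, let go.

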